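# Crack the stuck lid of a jeweller's vacuum chamber under its retaining bar

### The arm

A 6-joint arm with a two-finger parallel gripper is mounted at the origin on the work surface. World frame = base frame: x ahead of the robot, y to its left, z up, the work surface at z = 0. Lengths are in m, angles in rad, forces in N, time in s.
With the tool pointing down it reaches from about 0.4 to 0.825 m from the base axis. Payload 7 kg.
Tool frame: the origin (TCP) lies on the centre line of the jaws, within the pads' length; the fingertips stand 22 mm ahead of it and the grasp point (between the pads) lies 3 mm ahead of it; z points along the fingers, y is the line along which they close (so a half turn about z gives the same grasp; the last joint's range is limited). The gripper opens to 88 mm and grips with 3 to 60 N. Pads are 19 mm wide; open, the fingers measure 130 mm over their backs; the gripper's body (78 mm by 193 mm) begins 47 mm behind the grasp point.
Start: joints at [-0.95, 0.359, 0.012, 0, -1.224, -0.288], TCP at [0.22, -0.638, 0.249] pointing down, gripper open.
Joint ranges: [-3.07, 3.07], [-1.43, 2.12], [-1.02, 1.25], [-3.03, 1.67], [-3.05, -0], [-3.03, 3.03]. Speed limits (rad/s): [2.39, 2.39, 3.01, 3.14, 3.14, 3.14].

### API

Orientations are given as [roll, pitch, yaw] about the fixed x, y, z axes, in that order (R = Rz(yaw) Ry(pitch) Rx(roll)).
In Python, from station import monitor, viewer, order gives the robot as it stands. The module is installed in compiled form; this text tells all that it offers.
- The arm moves only by the tool servo_tool, never from a script. Its argument "targets" is a list of rows, each an object with "angular": the turn, a rotation vector about the tool's x, y, z in degrees, a list of three; "xyz": the shift along the tool's x, y, z in cm, a list of three; "claw": the finger opening in cm, from 0 to 8.76. A call has 1 to 20 rows; each row shifts and turns the commanded pose from where the row before left it, along the tool's axes as they then stand; what a row does not reach is not made up. A row lasts 1/10 s, in which the tool goes at most 50 mm and 8.59 degrees, less where a joint would pass 70% of its speed; a pose out of reach is approached as far as the arm can. A call is refused whole if a number of a shift passes 5 or a number of a turn 8.59, either way. A call with a gripper value outside its range is refused whole. The fingers move at their own pace and stop on an object; "force" is the grip in N (left out, the last holds). Time passes only in rows, so rows that do not move let the fingers close. It gives the time, the measured TCP pose, the force, the opening and the grip force at its end, in the units of the state.
- monitor.get_state(): the state, without advancing time (a new reading comes with each control period).
- viewer.grab_frame(name): name is "scene" or "top" or "wrist"; returns a dict with "color" (400x640x3 uint8, blue, green, red), "fovy" (degrees; the focal length in pixels is half the picture's height over the tangent of half this angle, whatever the lens; pixels are square), "cx", "cy" (the principal point, pixels), "R" (3x3) and "t" (3): a world point X has camera coordinates R X + t. Camera axes: x right, y down, z forward; pixel columns grow to the right and rows downward; lengths in m; the calibration is good to about 2 mm. A picture is of the moment at which its call begins. There is no depth.
- order.job_done(): hands the job in; it is judged then, once.
The state is a dict: "t": time; "q": joint angles; "qd": joint speeds; "joint_efforts": joint torques, N m; "eef_pos": TCP position; "ee_rot": TCP orientation; "force": force on the tool from outside, world axes, zero at the start; "moment": the same for the moment, N m; "width": finger opening in m; "gripper_force": force on a finger pad.
Only numpy, scipy, OpenCV 4.12 (cv2) and the standard library are available. Lean on these libraries where they do the work, as an engineer would, in place of code of your own. Each camera call takes 0.05 s, during which the arm holds its last target. There are 200 camera calls.

### The job

Lay the yellow retaining bar level in the two grey forks so that it bridges the lid of the vacuum chamber, setting it down rather than dropping it, and let go of it. Then take the lid's red handle, pull up until the stuck rubber seal gives way, without letting the lid fly up against the bar, and finish while still holding the lid slightly open: its front edge about 25 mm above the rim, held still in the gripper. The bar must stay in the forks and the other things on the bench stay where they are.

Things in the scene. Friction and masses are not known exactly. Their poses are not given: they have to be found in the camera images.
- chamber: Aluminium vacuum chamber, 200 x 200 mm box on a dark base plate 230 x 300 mm, fixed to the bench. Origin: centre of its underside; z up, hinge at its +x side, handle and brass gauge at its -x side, y along the hinge. Rim at 89 mm; the closed lid's upper face is 101 mm above the bench. Grey fork posts (52 x 16 mm, tips 176 mm above the bench) stand at x = +10, y = +122 and -122 mm.
- seat_mid (a point): The middle of the bar's place: the point half-way between the two forks, on the line through their notch floors, 140 mm above the bench and 39 mm above the closed lid. Axes as the chamber's; the laid bar runs along y.
- fork_left (a point): Centre of the notch floor of the fork at the chamber's +y side, 140 mm above the bench. The notch is 22 mm wide (in the chamber's x), straight for 18 mm, then flares to about 35 mm at the mouth; it is open along y, so the bar lies through it.
- fork_right (a point): The same for the fork at the chamber's -y side; the notches are 244 mm apart.
- bar_mid (a point): Centre of the loose retaining bar, yellow with black ends, 14 mm wide (its x) x 310 mm long (its y) x 18 mm high (its z), about 0.2 kg; it lies flat on the bench at the start, 9 mm from its centre to its underside. Either end may go in either fork; laid, its ends stick out beyond both forks.
- lid (a joint): Angle of the hinged lid in rad: 0 closed, grows as its front edge rises (200 mm from the hinge, so 0.125 is 25 mm open). The seal sticks: the pull at the handle peaks at some 10 to 20 N within the first few mm, then fades by about 0.06 rad; beyond that little more than the lid's weight (about 0.5 kg) remains, and let go it falls shut. At about 0.4 it meets the laid bar.
- lid_hinge (a point): Middle of the lid's hinge line, 95 mm above the bench, at the chamber's +x rim; the line runs along the chamber's y.
- lid_handle (a point): Centre of the red upright handle near the lid's front edge: a block 36 mm long (chamber x) x 16 mm wide (chamber y) x 36 mm high, fixed on the lid. Closed, its centre is 123 mm above the bench, 178 mm from the hinge line (towards chamber -x) and 28 mm above it. Grip across its 16 mm width.
- flux_jar: Bystander: amber glass jar, 48 mm across, 60 mm high, behind the chamber; leave alone. Origin at its foot.
- ring_cone: Bystander: steel ring cone on a round foot, 52 mm across, 90 mm high, behind the chamber; leave alone. Origin at its foot.
- ring_box: Bystander: blue ring box 50 x 50 x 35 mm, beyond the bar's near end; leave alone. Origin at its foot.
- hammer: Bystander: small hammer lying at the left of the bench; leave alone.
- bench_brush: Bystander: brush lying at the right of the bench; leave alone.
- bur_cup: Bystander: white cup, 64 mm across, 60 mm high, in the middle beyond the chamber; leave alone. Origin at its foot.
- solder_tin: Bystander: flat copper-coloured tin, 60 mm across, 22 mm high, in the middle, nearer the robot; leave alone. Origin at its foot.

How it is judged:
By the outcome, as a careful person would: the job done as asked, in the order asked, and still so for the second after the job is handed in, while the arm keeps its last pose, push and grip.
It also fails if it takes over 64 s, if anything falls off the work surface, if the arm or the gripper's body presses on something with over 40 N, if the wrist force passes 120 N, or if a joint passes its speed limit or range.

## Working session

There is one attempt and no reset: what is moved stays moved. The work goes in short steps, Python scripts to look and compute and a tool call to move; the robot and the scene stay as the last step left them, time stands still between calls to the robot, and variables do not carry over. Pictures are saved under pics/ and viewed, at most 10 in all, crops included, and the job is handed in when it is done.

Besides the shell and the picture viewer there is one more tool, called after "Emit:" by a JSON object that holds its "fn" and its "kwargs", one argument or row to a line. servo_tool: Moves the arm, as the interface text tells. Its arguments: {"type":"object","properties":{"targets":{"type":"array"},"force":{"type":"number"}},"required":["targets"]}

```bash
mkdir -p pics; cat > h.py <<'E'
import numpy as np, cv2
from station import monitor, viewer, order
def grab(n,f=None):
    d=viewer.grab_frame(n)
    if f: cv2.imwrite('pics/'+f,d['color'])
    d['f']=200/np.tan(np.radians(d['fovy'])/2); d['R']=np.array(d['R']); d['t']=np.array(d['t']); return d
def ray(d,u,v):
    r=d['R'].T@np.array([(u-d['cx'])/d['f'],(v-d['cy'])/d['f'],1]); return -d['R'].T@d['t'],r
def onz(d,u,v,z):
    c,r=ray(d,u,v); return c+r*(z-c[2])/r[2]
def proj(d,X):
    c=d['R']@np.asarray(X)+d['t']; return d['f']*c[:2]/c[2]+[d['cx'],d['cy']]
E
python3 - <<'E'
from h import *
for n in ('top','scene'):
    d=grab(n,n+'0.png'); print(n,d['fovy'],d['cx'],d['cy'],d['R'].round(3).tolist(),d['t'].round(3))
s=monitor.get_state(); print(s)
E
```

```text
top 47.02770727987795 318.0450002307107 197.9366726886221 [[-0.008, -1.0, -0.0], [-0.992, 0.008, -0.125], [0.125, -0.001, -0.992]] [-0.008  0.561  1.538]
scene 45.083537526933 326.4962971129012 196.7698274890143 [[0.765, 0.643, -0.014], [0.458, -0.56, -0.69], [-0.452, 0.522, -0.724]] [-0.419 -0.199  1.787]
{'t': 0.1, 'q': array([-9.49895638e-01,  3.59305973e-01,  1.11541155e-02, -2.78728965e-04,
       -1.22411043e+00, -2.88096935e-01]), 'qd': array([ 4.63720596e-04, -1.83308118e-03,  2.00400826e-03, -3.18186519e-04,
        9.08812976e-05, -9.02925148e-05]), 'joint_efforts': array([-9.79486613e-04, -5.84163272e+01,  2.93751347e+01,  7.01542094e+00,
        1.02293550e-02, -6.78629112e-05]), 'eef_pos': array([ 0.22035236, -0.6375932 ,  0.24772932]), 'ee_rot': array([ 3.14011265e+00, -1.65316475e-04, -2.80888368e+00]), 'force': array([-0.51459431,  0.32538064, -0.78646653]), 'moment': array([ 0.00189243,  0.01953266, -0.0049053 ]), 'gripper_force': 0.0, 'width': 0.08731620214647473}
```

View pics/top0.png

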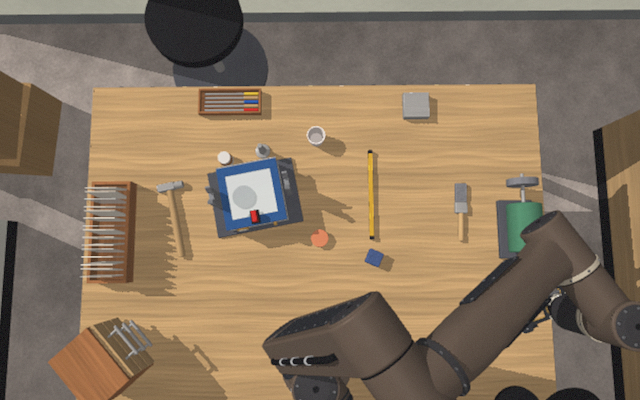

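View pics/scene0.png

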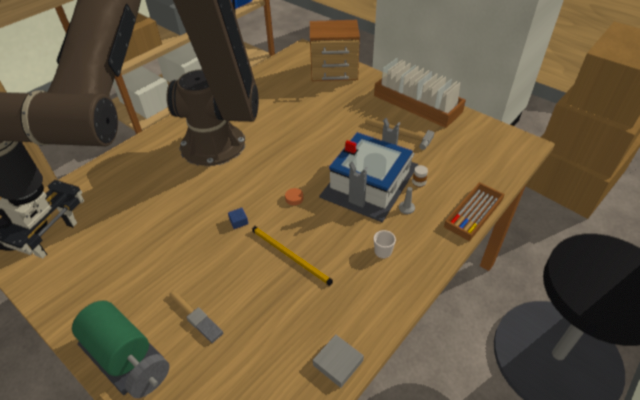

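The top view shows the bar at (370,151)–(372,238), the lid (blue frame) around (252,195) and its red handle at (255,216). The forks are at about (211,197) and (286,178), and the hinge side points away from the robot. The scene view shows the same layout.

```bash
cat >> h.py <<'E'
def mask(d,lo,hi,roi=None):
    m=cv2.inRange(cv2.cvtColor(d['color'],cv2.COLOR_BGR2HSV),lo,hi)
    if roi: k=np.zeros_like(m); u0,v0,u1,v1=roi; k[v0:v1,u0:u1]=255; m&=k
    return m
def pix(m):
    v,u=np.nonzero(m); return np.c_[u,v].astype(np.float32)
E
python3 - <<'E'
from h import *
d=grab('top'); s=grab('scene')
# bar
p=pix(mask(d,(20,120,90),(32,255,255),(350,140,390,250)))
w=np.array([onz(d,u,v,.018)[:2] for u,v in p],np.float32)
r=cv2.minAreaRect(w); print('bar yellow',len(p),r)
l=cv2.fitLine(w,cv2.DIST_L2,0,.01,.01).ravel(); print('dir',l,np.degrees(np.arctan2(l[1],l[0])))
# dark ends
print('ends',onz(d,370.5,150.5,.018),onz(d,372.3,239,.018))
# lid blue
m=mask(d,(105,150,50),(125,255,255),(205,150,305,240)); p=pix(m)
w=np.array([onz(d,u,v,.101)[:2] for u,v in p],np.float32); r=cv2.minAreaRect(w); print('lid',r, cv2.boxPoints(r).round(4).tolist(), [proj(d,[*c,.101]).round(1).tolist() for c in cv2.boxPoints(r)])
# handle
out=[]
for c,roi in((d,(205,150,305,240)),(s,(320,120,420,200))):
    m=mask(c,(0,170,60),(6,255,255),roi)|mask(c,(174,170,60),(180,255,255),roi)
    p=pix(m); ctr=(p.min(0)+p.max(0))/2; print('red',len(p),p.mean(0),ctr); out.append(ray(c,*p.mean(0)))
    print(onz(c,*p.mean(0),.123))
(c1,r1),(c2,r2)=out
k=np.linalg.lstsq(np.c_[r1,-r2],c2-c1,rcond=None)[0]; print('handle',c1+k[0]*r1,c2+k[1]*r2)
c=d['color'][135:255,195:395]; cv2.imwrite('pics/crop1.png',cv2.resize(c,(800,480),interpolation=cv2.INTER_CUBIC))
E
```

```text
bar yellow 369 ((0.5767910480499268, -0.19468265771865845), (0.28677159547805786, 0.016209907829761505), 0.03800220414996147)
dir [ 9.9999994e-01 -3.2864293e-04  5.7664424e-01 -1.9464861e-01] -0.018829852
ends [ 0.7290432  -0.19775155  0.018     ] [ 0.41977187 -0.19696358  0.018     ]
lid ((0.5688183307647705, 0.20822077989578247), (0.20241931080818176, 0.19636797904968262), 10.768409729003906) [[0.45100000500679016, 0.2858000099658966], [0.4876999855041504, 0.09290000051259995], [0.6866000294685364, 0.1307000070810318], [0.6499000191688538, 0.32359999418258667]] [[226.6, 229.7], [285.9, 217.9], [274.6, 158.2], [216.1, 169.5]]
red 62 [253.80646 216.16129] [254. 216.]
[0.49240345 0.19460826 0.123     ]
red 110 [350.1182 146.5   ] [350.  146.5]
[0.4917166  0.18953798 0.123     ]
handle [0.49258594 0.19490209 0.12089686] [0.48977795 0.19210544 0.1202625 ]
```

View pics/crop1.png

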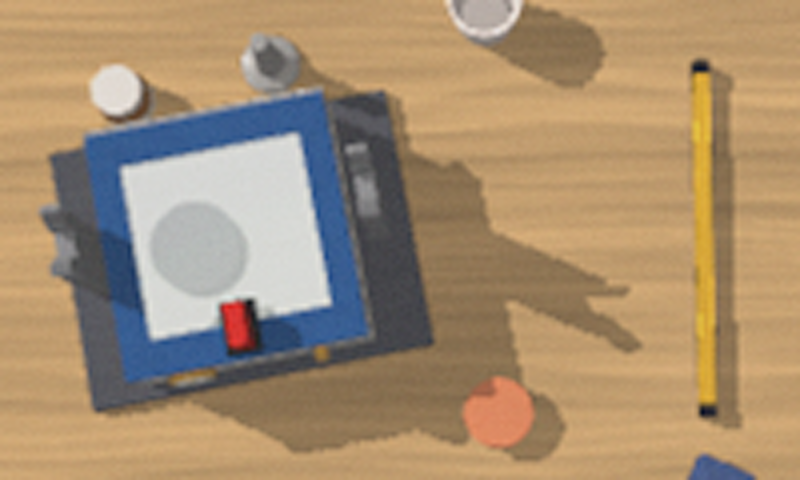

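The crop confirms a lid yaw of about 10.8°, and the red handle top at crop (238,326) agrees with the lid centre. The bar lies along world x. I'm moving above it now.

Emit:
{"fn": "servo_tool", "kwargs": {
  "targets": [
    {"angular":[0,0,4.77],"xyz":[0,0,0],"claw":8.7},
    {"angular":[0,0,4.77],"xyz":[0,0,0],"claw":8.7},
    {"angular":[0,0,4.77],"xyz":[0,0,0],"claw":8.7},
    {"angular":[0,0,4.77],"xyz":[0,0,0],"claw":8.7},
    {"angular":[0,0,0],"xyz":[-1.25,1.6,0],"claw":8.7},
    {"angular":[0,0,0],"xyz":[-2.5,3.1,0],"claw":8.7},
    {"angular":[0,0,0],"xyz":[-2.5,3.1,0],"claw":8.7},
    {"angular":[0,0,0],"xyz":[-2.5,3.1,0],"claw":8.7},
    {"angular":[0,0,0],"xyz":[-2.5,3.1,0],"claw":8.7},
    {"angular":[0,0,0],"xyz":[-2.5,3.1,0],"claw":8.7},
    {"angular":[0,0,0],"xyz":[-2.5,3.1,0],"claw":8.7},
    {"angular":[0,0,0],"xyz":[-2.5,3.1,0],"claw":8.7},
    {"angular":[0,0,0],"xyz":[-2.5,3.1,0],"claw":8.7},
    {"angular":[0,0,0],"xyz":[-2.5,3.1,0],"claw":8.7},
    {"angular":[0,0,0],"xyz":[-2.5,3.1,0],"claw":8.7},
    {"angular":[0,0,0],"xyz":[-2.5,3.1,0],"claw":8.7},
    {"angular":[0,0,0],"xyz":[-2.5,3.1,1.0],"claw":8.7},
    {"angular":[0,0,0],"xyz":[-2.5,3.1,2.0],"claw":8.7},
    {"angular":[0,0,0],"xyz":[-1.75,2.4,2.0],"claw":8.7},
    {"angular":[0,0,0],"xyz":[0,0,0],"claw":8.7}
  ],
  "force": 20
}}

```text
t: 2.2
eef_pos: [0.5759, -0.192, 0.1951]
ee_rot: [3.141, -0.005, -3.139]
force: [0.3, -0.4, -0.5]
width: 0.0874
gripper_force: 0.0
```

```bash
python3 - <<'E'
from h import *
d=grab('wrist','w1.png')
p=pix(mask(d,(20,120,90),(32,255,255)))
w=np.array([onz(d,u,v,.018)[:2] for u,v in p],np.float32)
l=cv2.fitLine(w,cv2.DIST_L2,0,.01,.01).ravel(); print(len(p),cv2.minAreaRect(w),l,np.degrees(np.arctan(l[1]/l[0])))
print(w.min(0),w.max(0)); s=monitor.get_state(); print(s['eef_pos'],s['ee_rot'],d['R'].round(3),-d['R'].T@d['t'],d['fovy'])
E
```

```text
6469 ((0.5918053388595581, -0.19843900203704834), (0.6190910339355469, 0.43755409121513367), 36.36069107055664) [ 0.42422092  0.9055587   0.56937844 -0.20241177] 64.898636
[ 0.3954253 -0.5042006] [0.8233588 0.1595999]
[ 0.57556906 -0.19338798  0.19665044] [ 3.14127045 -0.00338785 -3.13932358] [[-0.003  1.     0.003]
 [ 0.97   0.002  0.244]
 [ 0.244  0.003 -0.97 ]] [ 0.51026302 -0.19278756  0.33126544] 66.83762433099677
```

View pics/w1.png

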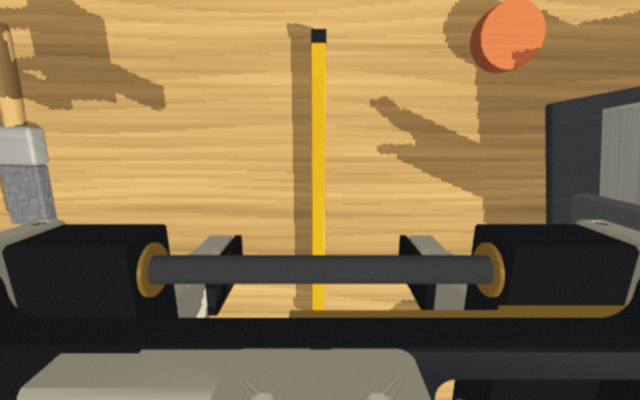

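The wrist view shows the bar centred at u≈318, its near end at v≈30, lying between the open fingers. I'm descending.

Emit:
{"fn": "servo_tool", "kwargs": {
  "targets": [
    {"angular":[0,0,0],"xyz":[-0.1,-0.1,1],"claw":5},
    {"angular":[0,0,0],"xyz":[0,0,2],"claw":5},
    {"angular":[0,0,0],"xyz":[0,0,2.5],"claw":5},
    {"angular":[0,0,0],"xyz":[0,0,2.5],"claw":5},
    {"angular":[0,0,0],"xyz":[0,0,2.5],"claw":5},
    {"angular":[0,0,0],"xyz":[0,0,2.5],"claw":5},
    {"angular":[0,0,0],"xyz":[0,0,1.5],"claw":5},
    {"angular":[0,0,0],"xyz":[0,0,1.0],"claw":5},
    {"angular":[0,0,0],"xyz":[0,0,0.8],"claw":5},
    {"angular":[0,0,0],"xyz":[0,0,0.3],"claw":5},
    {"angular":[0,0,0],"xyz":[0,0,0],"claw":5},
    {"angular":[0,0,0],"xyz":[0,0,0],"claw":5}
  ]
}}

```text
t: 3.45
eef_pos: [0.5771, -0.1961, 0.0333]
ee_rot: [-3.141, 0.001, 3.141]
force: [0.2, 0.4, 0.1]
width: 0.05
gripper_force: 0.0
```

Emit:
{"fn": "servo_tool", "kwargs": {
  "targets": [
    {"angular":[0,0,0],"xyz":[0,0,0.4],"claw":5},
    {"angular":[0,0,0],"xyz":[0,0,0.3],"claw":5},
    {"angular":[0,0,0],"xyz":[0,0,0],"claw":5},
    {"angular":[0,0,0],"xyz":[0,0,0],"claw":0},
    {"angular":[0,0,0],"xyz":[0,0,0],"claw":0},
    {"angular":[0,0,0],"xyz":[0,0,0],"claw":0},
    {"angular":[0,0,0],"xyz":[0,0,0],"claw":0},
    {"angular":[0,0,0],"xyz":[0,0,0],"claw":0},
    {"angular":[0,0,0],"xyz":[0,0,0],"claw":0}
  ],
  "force": 30
}}

```text
t: 4.35
eef_pos: [0.5766, -0.1959, 0.0256]
ee_rot: [3.141, 0.0, 3.141]
force: [0.5, 1.7, 0.7]
width: 0.0137
gripper_force: 30.0
```

Emit:
{"fn": "servo_tool", "kwargs": {
  "targets": [
    {"angular":[0,0,0],"xyz":[0,0,-0.5],"claw":0},
    {"angular":[0,0,0],"xyz":[0,0,-1.5],"claw":0},
    {"angular":[0,0,0],"xyz":[0,0,-2.5],"claw":0},
    {"angular":[0,0,0],"xyz":[0,0,-3],"claw":0},
    {"angular":[0,0,0],"xyz":[0,0,-3],"claw":0},
    {"angular":[0,0,0],"xyz":[0,0,-3],"claw":0},
    {"angular":[0,0,0],"xyz":[0,0,-3],"claw":0},
    {"angular":[0,0,0],"xyz":[0,0,-2.5],"claw":0},
    {"angular":[0,0,0],"xyz":[0,0,-1.5],"claw":0},
    {"angular":[0,0,0],"xyz":[0,0,-1.0],"claw":0},
    {"angular":[0,0,0],"xyz":[0,0,-0.5],"claw":0},
    {"angular":[0,0,0],"xyz":[0,0,0],"claw":0}
  ]
}}

```text
t: 5.55
eef_pos: [0.5764, -0.196, 0.2455]
ee_rot: [3.141, -0.0, 3.141]
force: [-0.9, -0.1, -3.0]
width: 0.0138
gripper_force: 30.0
```

Emit:
{"fn": "servo_tool", "kwargs": {
  "targets": [
    {"angular":[0,0,-3.5],"xyz":[0,0,0],"claw":0},
    {"angular":[0,0,-7],"xyz":[0,0,0],"claw":0},
    {"angular":[0,0,-7],"xyz":[0,0,0],"claw":0},
    {"angular":[0,0,-7],"xyz":[0,0,0],"claw":0},
    {"angular":[0,0,-7],"xyz":[0,0,0],"claw":0},
    {"angular":[0,0,-7],"xyz":[0,0,0],"claw":0},
    {"angular":[0,0,-7],"xyz":[0,0,0],"claw":0},
    {"angular":[0,0,-7],"xyz":[0,0,0],"claw":0},
    {"angular":[0,0,-7],"xyz":[0,0,0],"claw":0},
    {"angular":[0,0,-7],"xyz":[0,0,0],"claw":0},
    {"angular":[0,0,-7],"xyz":[0,0,0],"claw":0},
    {"angular":[0,0,-7],"xyz":[0,0,0],"claw":0},
    {"angular":[0,0,-7],"xyz":[0,0,0],"claw":0},
    {"angular":[0,0,-7],"xyz":[0,0,0],"claw":0},
    {"angular":[0,0,-4],"xyz":[0,0,0],"claw":0},
    {"angular":[0,0,-2.3],"xyz":[0,0,0],"claw":0},
    {"angular":[0,0,0],"xyz":[0,0,0],"claw":0}
  ]
}}

```text
t: 7.25
eef_pos: [0.576, -0.1959, 0.2441]
ee_rot: [3.139, 0.001, -1.382]
force: [-0.4, -0.3, -2.4]
width: 0.0138
gripper_force: 30.0
```

Emit:
{"fn": "servo_tool", "kwargs": {
  "targets": [
    {"angular":[0,0,0],"xyz":[-1.0,-0.2,0],"claw":0},
    {"angular":[0,0,0],"xyz":[-2.0,-0.4,0],"claw":0},
    {"angular":[0,0,0],"xyz":[-3.0,-0.6,0],"claw":0},
    {"angular":[0,0,0],"xyz":[-3.0,-0.6,0],"claw":0},
    {"angular":[0,0,0],"xyz":[-3.0,-0.6,0],"claw":0},
    {"angular":[0,0,0],"xyz":[-3.0,-0.6,0],"claw":0},
    {"angular":[0,0,0],"xyz":[-3.0,-0.6,0],"claw":0},
    {"angular":[0,0,0],"xyz":[-3.0,-0.6,0],"claw":0},
    {"angular":[0,0,0],"xyz":[-3.0,-0.6,0],"claw":0},
    {"angular":[0,0,0],"xyz":[-3.0,-0.6,0],"claw":0},
    {"angular":[0,0,0],"xyz":[-3.0,-0.6,0],"claw":0},
    {"angular":[0,0,0],"xyz":[-3.0,-0.6,0],"claw":0},
    {"angular":[0,0,0],"xyz":[-3.0,-0.6,0],"claw":0},
    {"angular":[0,0,0],"xyz":[-2.0,-0.4,0],"claw":0},
    {"angular":[0,0,0],"xyz":[-1.2,-0.2,0],"claw":0},
    {"angular":[0,0,0],"xyz":[-0.6,-0.1,0],"claw":0},
    {"angular":[0,0,0],"xyz":[0,0,0],"claw":0},
    {"angular":[0,0,0],"xyz":[0,0,0],"claw":0}
  ]
}}

```text
t: 9.05
eef_pos: [0.5796, 0.2089, 0.2455]
ee_rot: [3.141, -0.0, -1.383]
force: [-1.2, 0.4, -2.7]
width: 0.0138
gripper_force: 30.0
```

```bash
python3 - <<'E'
from h import *
s=monitor.get_state(); print(s['eef_pos'],s['ee_rot'])
w=grab('wrist','w2.png'); t=grab('top'); c=grab('scene')
a=cv2.resize(t['color'][130:270,180:340],(640,560),interpolation=cv2.INTER_CUBIC)
cv2.imwrite('pics/t2.png',a)
th=np.radians(10.77); ex=np.array([np.cos(th),np.sin(th),0]); ey=np.array([-np.sin(th),np.cos(th),0]); C=np.array([.5688,.2082,0])
for y in(.122,-.122):
    for x in (-.016,.036):
        X=C+ex*x+ey*y+[0,0,.17]; print(y,x,proj(w,X).round(),proj(t,X).round(1),((proj(t,X)-[180,130])*4).round())
E
```

```text
[0.57961739 0.20893416 0.24552042] [ 3.14125920e+00 -1.56782787e-04 -1.38327206e+00]
0.122 -0.016 [353. 364.] [210.1 203.1] [120. 293.]
0.122 0.036 [290. 364.] [207.3 187. ] [109. 228.]
-0.122 -0.016 [363.  40.] [286.8 188.1] [427. 232.]
-0.122 0.036 [281.  40.] [283.7 172. ] [415. 168.]
```

View pics/w2.png

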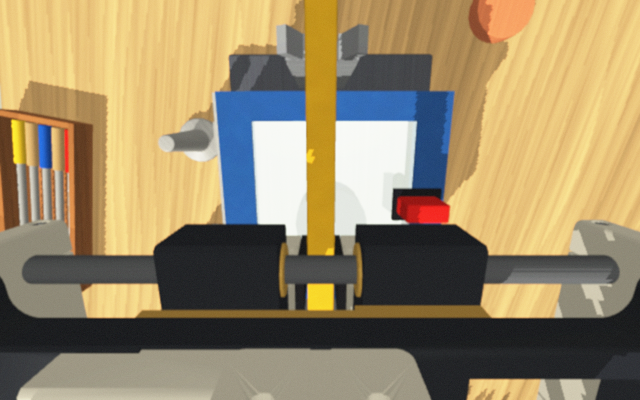

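View pics/t2.png

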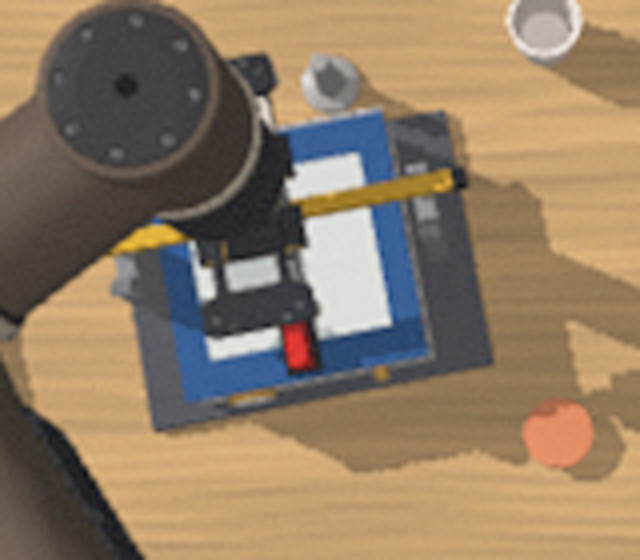

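The wrist view shows the right fork at u 278–367 (centre 322.5; I predicted 322), with the bar over it at u≈321.5. The top view agrees. I'm shifting 1 mm and descending.

Emit:
{"fn": "servo_tool", "kwargs": {
  "targets": [
    {"angular":[0,0,0],"xyz":[0,0.1,0.5],"claw":0},
    {"angular":[0,0,0],"xyz":[0,0,1.0],"claw":0},
    {"angular":[0,0,0],"xyz":[0,0,1.0],"claw":0},
    {"angular":[0,0,0],"xyz":[0,0,1.0],"claw":0},
    {"angular":[0,0,0],"xyz":[0,0,0.8],"claw":0},
    {"angular":[0,0,0],"xyz":[0,0,0.7],"claw":0},
    {"angular":[0,0,0],"xyz":[0,0,0.6],"claw":0},
    {"angular":[0,0,0],"xyz":[0,0,0.4],"claw":0},
    {"angular":[0,0,0],"xyz":[0,0,0.4],"claw":0},
    {"angular":[0,0,0],"xyz":[0,0,0.4],"claw":0},
    {"angular":[0,0,0],"xyz":[0,0,0.4],"claw":0},
    {"angular":[0,0,0],"xyz":[0,0,0.3],"claw":0},
    {"angular":[0,0,0],"xyz":[0,0,0],"claw":0}
  ]
}}

```text
t: 10.5
eef_pos: [0.5785, 0.2094, 0.1701]
ee_rot: [3.141, -0.0, -1.383]
force: [-1.1, 0.3, -2.9]
width: 0.0138
gripper_force: 30.0
```

Emit:
{"fn": "servo_tool", "kwargs": {
  "targets": [
    {"angular":[0,0,0],"xyz":[0,0,0.1],"claw":0},
    {"angular":[0,0,0],"xyz":[0,0,0.1],"claw":0},
    {"angular":[0,0,0],"xyz":[0,0,0.1],"claw":0},
    {"angular":[0,0,0],"xyz":[0,0,0.1],"claw":0},
    {"angular":[0,0,0],"xyz":[0,0,0],"claw":0}
  ]
}}

```text
t: 11.0
eef_pos: [0.5787, 0.2095, 0.1664]
ee_rot: [3.141, -0.0, -1.383]
force: [0.3, -0.2, -2.4]
width: 0.0138
gripper_force: 30.0
```

Emit:
{"fn": "servo_tool", "kwargs": {
  "targets": [
    {"angular":[0,0,0],"xyz":[0,0,0.1],"claw":0},
    {"angular":[0,0,0],"xyz":[0,0,0],"claw":0}
  ]
}}

```text
t: 11.2
eef_pos: [0.5788, 0.2096, 0.1656]
ee_rot: [-3.141, 0.0, -1.382]
force: [0.7, 0.1, -2.4]
width: 0.0135
gripper_force: 30.0
```

Emit:
{"fn": "servo_tool", "kwargs": {
  "targets": [
    {"angular":[0,0,0],"xyz":[0,0,0.1],"claw":0},
    {"angular":[0,0,0],"xyz":[0,0,0],"claw":0}
  ]
}}

```text
t: 11.4
eef_pos: [0.5788, 0.2096, 0.1656]
ee_rot: [-3.141, -0.0, -1.382]
force: [-3.2, -0.0, 4.4]
width: 0.0138
gripper_force: 30.0
```

Emit:
{"fn": "servo_tool", "kwargs": {
  "targets": [
    {"angular":[0,0,0],"xyz":[0,0,0],"claw":2.0},
    {"angular":[0,0,0],"xyz":[0,0,0],"claw":3.0},
    {"angular":[0,0,0],"xyz":[0,0,0],"claw":4.0},
    {"angular":[0,0,0],"xyz":[0,0,0],"claw":4.0},
    {"angular":[0,0,0],"xyz":[0,0,0],"claw":4.0},
    {"angular":[0,0,0],"xyz":[0,0,-0.5],"claw":4.0},
    {"angular":[0,0,0],"xyz":[0,0,-1],"claw":4.0},
    {"angular":[0,0,0],"xyz":[0,0,-2],"claw":4.0},
    {"angular":[0,0,0],"xyz":[0,0,-2],"claw":4.0},
    {"angular":[0,0,0],"xyz":[0,0,-2],"claw":4.0},
    {"angular":[0,0,0],"xyz":[0,0,-2],"claw":4.0},
    {"angular":[0,0,0],"xyz":[0,0,-0.5],"claw":4.0},
    {"angular":[0,0,0],"xyz":[0,0,0],"claw":4.0}
  ]
}}

```text
t: 12.7
eef_pos: [0.579, 0.2098, 0.266]
ee_rot: [-3.139, 0.001, -1.382]
force: [0.2, -0.4, -0.0]
width: 0.0403
gripper_force: 0.0
```

Emit:
{"fn": "servo_tool", "kwargs": {
  "targets": [
    {"angular":[0,0,4],"xyz":[0,0,0],"claw":4},
    {"angular":[0,0,8],"xyz":[0,0,0],"claw":4},
    {"angular":[0,0,8],"xyz":[0,0,0],"claw":4},
    {"angular":[0,0,8],"xyz":[0,0,0],"claw":4},
    {"angular":[0,0,8],"xyz":[0,0,0],"claw":4},
    {"angular":[0,0,8],"xyz":[0,0,0],"claw":4},
    {"angular":[0,0,8],"xyz":[0,0,0],"claw":4},
    {"angular":[0,0,8],"xyz":[0,0,0],"claw":4},
    {"angular":[0,0,8],"xyz":[0,0,0],"claw":4},
    {"angular":[0,0,8],"xyz":[0,0,0],"claw":4},
    {"angular":[0,0,8],"xyz":[0,0,0],"claw":4},
    {"angular":[0,0,6],"xyz":[0,0,0],"claw":4},
    {"angular":[0,0,0],"xyz":[1.4,0,0],"claw":4},
    {"angular":[0,0,0],"xyz":[2.0,0,0],"claw":4},
    {"angular":[0,0,0],"xyz":[2.0,0,0],"claw":4},
    {"angular":[0,0,0],"xyz":[2.0,0,0],"claw":4},
    {"angular":[0,0,0],"xyz":[1.4,0,0],"claw":4},
    {"angular":[0,0,0],"xyz":[0,0,0],"claw":4}
  ]
}}

```text
t: 14.5
eef_pos: [0.4908, 0.1926, 0.2644]
ee_rot: [3.141, -0.0, -2.953]
force: [0.5, 0.1, 0.0]
width: 0.0401
gripper_force: 0.0
```

```bash
python3 - <<'E'
from h import *
s=monitor.get_state(); print(s['eef_pos'],s['ee_rot'])
w=grab('wrist','w3.png'); c=grab('scene')
cv2.imwrite('pics/s3.png',cv2.resize(c['color'][80:230,290:470],(720,600),interpolation=cv2.INTER_CUBIC))
p=pix(mask(w,(0,150,60),(6,255,255))|mask(w,(174,150,60),(180,255,255)))
print(len(p),p.min(0),p.max(0),p.mean(0), onz(w,*p.mean(0),.141), onz(w,*p.mean(0),.123))
E
```

```text
[0.49082382 0.19263011 0.26443131] [ 3.14143312e+00 -4.61335630e-04 -2.95274979e+00]
835 [312. 181.] [332. 225.] [321.86346 202.81438] [0.48794029 0.19343804 0.141     ] [0.49225402 0.19439445 0.123     ]
```

View pics/w3.png

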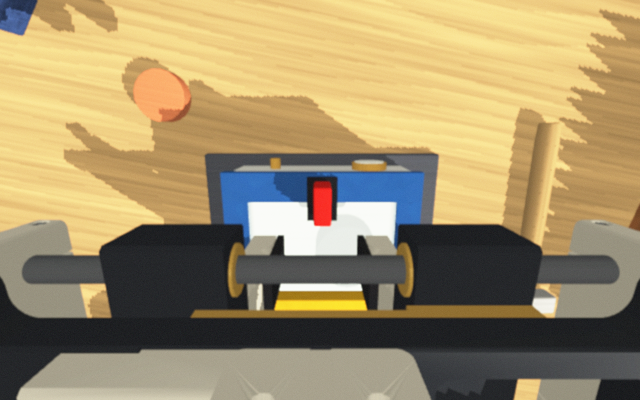

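View pics/s3.png

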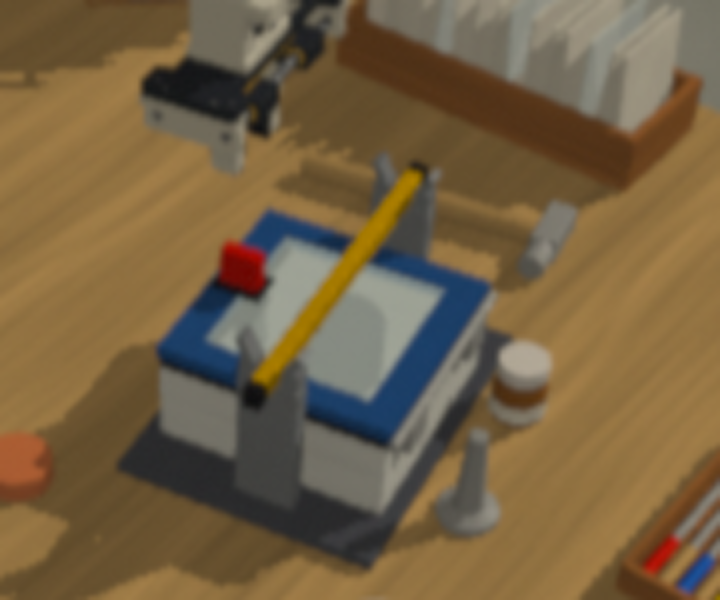

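The wrist view shows the handle at u≈322, v 181–225, between the fingers. The scene view shows the bar lying level in both forks, with everything else in place. I'm descending onto the handle.

Emit:
{"fn": "servo_tool", "kwargs": {
  "targets": [
    {"angular":[0,0,0],"xyz":[-0.1,0.1,1],"claw":4},
    {"angular":[0,0,0],"xyz":[0,0,2],"claw":4},
    {"angular":[0,0,0],"xyz":[0,0,2],"claw":4},
    {"angular":[0,0,0],"xyz":[0,0,2],"claw":4},
    {"angular":[0,0,0],"xyz":[0,0,2],"claw":4},
    {"angular":[0,0,0],"xyz":[0,0,1.5],"claw":4},
    {"angular":[0,0,0],"xyz":[0,0,1.0],"claw":4},
    {"angular":[0,0,0],"xyz":[0,0,1.0],"claw":4},
    {"angular":[0,0,0],"xyz":[0,0,0.6],"claw":4},
    {"angular":[0,0,0],"xyz":[0,0,0.3],"claw":4},
    {"angular":[0,0,0],"xyz":[0,0,0],"claw":4}
  ]
}}

```text
t: 15.7
eef_pos: [0.4931, 0.1942, 0.1304]
ee_rot: [-3.141, -0.0, -2.953]
force: [0.7, -0.4, -0.4]
width: 0.0396
gripper_force: 0.0
```

Emit:
{"fn": "servo_tool", "kwargs": {
  "targets": [
    {"angular":[0,0,0],"xyz":[0,0,0],"claw":2.5},
    {"angular":[0,0,0],"xyz":[0,0,0],"claw":2.0},
    {"angular":[0,0,0],"xyz":[0,0,0],"claw":1.2},
    {"angular":[0,0,0],"xyz":[0,0,0],"claw":0.5},
    {"angular":[0,0,0],"xyz":[0,0,0],"claw":0},
    {"angular":[0,0,0],"xyz":[0,0,0],"claw":0},
    {"angular":[0,0,0],"xyz":[0,0,0],"claw":0}
  ],
  "force": 55
}}

```text
t: 16.4
eef_pos: [0.4932, 0.1946, 0.1309]
ee_rot: [3.141, 0.001, -2.953]
force: [-3.1, 2.6, 4.1]
width: 0.0161
gripper_force: 55.0
```

Emit:
{"fn": "servo_tool", "kwargs": {
  "targets": [
    {"angular":[0,0.25,0],"xyz":[-0.015,0,-0.078],"claw":0},
    {"angular":[0,0.25,0],"xyz":[-0.015,0,-0.078],"claw":0},
    {"angular":[0,0.25,0],"xyz":[-0.015,0,-0.078],"claw":0},
    {"angular":[0,0.25,0],"xyz":[-0.015,0,-0.078],"claw":0}
  ]
}}

```text
t: 16.8
eef_pos: [0.4935, 0.1946, 0.1328]
ee_rot: [3.141, -0.018, -2.954]
force: [2.3, 5.0, -14.9]
width: 0.0157
gripper_force: 55.0
```

Emit:
{"fn": "servo_tool", "kwargs": {
  "targets": [
    {"angular":[0,0.25,0],"xyz":[-0.015,0,-0.078],"claw":0},
    {"angular":[0,0.25,0],"xyz":[-0.015,0,-0.078],"claw":0},
    {"angular":[0,0.25,0],"xyz":[-0.015,0,-0.078],"claw":0},
    {"angular":[0,0.25,0],"xyz":[-0.015,0,-0.078],"claw":0},
    {"angular":[0,0.25,0],"xyz":[-0.015,0,-0.078],"claw":0},
    {"angular":[0,0.25,0],"xyz":[-0.015,0,-0.078],"claw":0}
  ]
}}

```text
t: 17.4
eef_pos: [0.4945, 0.1948, 0.1371]
ee_rot: [3.141, -0.045, -2.954]
force: [3.1, 6.0, -13.8]
width: 0.0158
gripper_force: 55.0
```

Emit:
{"fn": "servo_tool", "kwargs": {
  "targets": [
    {"angular":[0,0.3,0],"xyz":[-0.018,0,-0.093],"claw":0},
    {"angular":[0,0.3,0],"xyz":[-0.018,0,-0.093],"claw":0},
    {"angular":[0,0.3,0],"xyz":[-0.018,0,-0.093],"claw":0},
    {"angular":[0,0.3,0],"xyz":[-0.018,0,-0.093],"claw":0},
    {"angular":[0,0.3,0],"xyz":[-0.018,0,-0.093],"claw":0},
    {"angular":[0,0.3,0],"xyz":[-0.018,0,-0.093],"claw":0},
    {"angular":[0,0.3,0],"xyz":[-0.018,0,-0.093],"claw":0},
    {"angular":[0,0.3,0],"xyz":[-0.018,0,-0.093],"claw":0},
    {"angular":[0,0.3,0],"xyz":[-0.018,0,-0.093],"claw":0},
    {"angular":[0,0.3,0],"xyz":[-0.018,0,-0.093],"claw":0},
    {"angular":[0,0.3,0],"xyz":[-0.018,0,-0.093],"claw":0},
    {"angular":[0,0.3,0],"xyz":[-0.018,0,-0.093],"claw":0},
    {"angular":[0,0.3,0],"xyz":[-0.018,0,-0.093],"claw":0},
    {"angular":[0,0.3,0],"xyz":[-0.018,0,-0.093],"claw":0},
    {"angular":[0,0,0],"xyz":[0,0,0],"claw":0},
    {"angular":[0,0,0],"xyz":[0,0,0],"claw":0}
  ]
}}

```text
t: 19.0
eef_pos: [0.4981, 0.1955, 0.1504]
ee_rot: [3.141, -0.118, -2.954]
force: [1.4, 5.9, -8.9]
width: 0.0154
gripper_force: 55.0
```

Emit:
{"fn": "servo_tool", "kwargs": {
  "targets": [
    {"angular":[0,0.2,0],"xyz":[-0.015,0,-0.08],"claw":0},
    {"angular":[0,0.2,0],"xyz":[-0.015,0,-0.08],"claw":0},
    {"angular":[0,0.1,0],"xyz":[-0.01,0,-0.05],"claw":0},
    {"angular":[0,0,0],"xyz":[0,0,0],"claw":0},
    {"angular":[0,0,0],"xyz":[0,0,0],"claw":0},
    {"angular":[0,0,0],"xyz":[0,0,0],"claw":0}
  ]
}}

```text
t: 19.6
eef_pos: [0.4986, 0.1956, 0.152]
ee_rot: [3.141, -0.127, -2.954]
force: [3.1, 4.7, -11.0]
width: 0.0156
gripper_force: 55.0
```

```bash
python3 - <<'E'
from h import *
s=monitor.get_state(); print(s['eef_pos'],s['ee_rot'],s['force'],s['width'])
c=grab('scene')
th=np.radians(10.77); ex=np.array([np.cos(th),np.sin(th),0]); ey=np.array([-np.sin(th),np.cos(th),0]); C=np.array([.5688,.2082,0])
a=cv2.resize(c['color'][80:230,290:470],(720,600),interpolation=cv2.INTER_CUBIC)
for lid,col in((0,(0,255,255)),(.1,(255,255,0)),(.125,(0,255,0)),(.15,(255,0,255))):
    pts=[]
    for y in(-.1,.1):
        x=-.2*np.cos(lid)+.006*np.sin(lid); z=.2*np.sin(lid)+.006*np.cos(lid)
        p=(proj(c,C+ex*(.1+x)+ey*y+[0,0,.095+z])-[290,80])*4; pts.append(p); cv2.circle(a,tuple(int(round(k)) for k in p),2,col,-1)
    print(lid,np.round(pts,1).tolist())
cv2.imwrite('pics/s4.png',a)
E
```

```text
[0.49861161 0.19557555 0.15197839] [ 3.14131397 -0.12694217 -2.95384787] [  3.08708723   4.72043992 -10.9503249 ] 0.015607460468994867
0 [[161.5, 348.0], [273.9, 208.9]]
0.1 [[163.1, 330.1], [276.4, 191.1]]
0.125 [[163.8, 325.8], [277.3, 186.7]]
0.15 [[164.7, 321.4], [278.4, 182.4]]
```

View pics/s4.png

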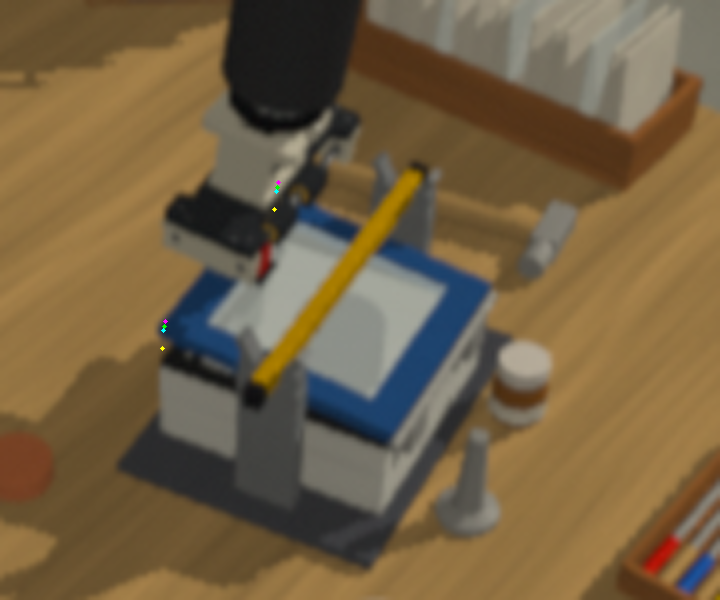

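The scene view shows the bar still in both forks. The lid's front corner has risen from about (161,350) to (162,327), or roughly 24–25 mm, and the handle is gripped. I'll hold briefly and compare states to confirm it is steady.

Emit:
{"fn": "servo_tool", "kwargs": {
  "targets": [
    {"angular":[0,0,0],"xyz":[0,0,0],"claw":0},
    {"angular":[0,0,0],"xyz":[0,0,0],"claw":0},
    {"angular":[0,0,0],"xyz":[0,0,0],"claw":0},
    {"angular":[0,0,0],"xyz":[0,0,0],"claw":0},
    {"angular":[0,0,0],"xyz":[0,0,0],"claw":0},
    {"angular":[0,0,0],"xyz":[0,0,0],"claw":0},
    {"angular":[0,0,0],"xyz":[0,0,0],"claw":0},
    {"angular":[0,0,0],"xyz":[0,0,0],"claw":0}
  ]
}}

```text
t: 20.45
eef_pos: [0.4986, 0.1956, 0.152]
ee_rot: [3.141, -0.127, -2.954]
force: [3.4, 5.9, -11.9]
width: 0.0159
gripper_force: 55.0
```

```bash
python3 -c "
from h import *
print(order.job_done())"
```

```text
the job is handed in; nothing more can be done
None
```

The job is handed in, with no verdict shown: the bar lies level in both forks and released, and the lid is held still in the gripper with its front edge about 24–25 mm above the rim, at 20.5 s of the 64 s allowed.

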